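# Set out a relief-tile frieze against the square battens

## Task

Set out the frieze on the plywood board: slide the three clay tiles, without tipping them up, into one straight closed row with their lipped edges front and back (any order), flush against the long batten at the back, the first one tight against the short end batten and no gaps between them. Lay the loose batten flat on the board too, snug along the front of the row and centred on it. Leave the bowl, the jar and the paddle where they are.

Things in the scene. Friction and masses are not known exactly. Their poses are not given: they have to be found in the camera images.
- board: fixed plywood board on the bench, 335 (x) by 450 (y) by 18 mm thick. Two fixed wooden battens, 30 mm wide, 22 mm high, stand on it along its far and left edges and form a square corner. Origin on the bench plane: x points away from the robot, y left, z up (turned up to 0.15 rad). Top at z +18 mm, front edge at x -155, right edge at y -225 mm; both open
- corner (a point): the board's inner corner, at the board's x +140, y +195, z +18 mm, with the board's axes: the working faces of the back batten (runs along y over the whole far edge) and the end batten (runs along x, from the back batten to the front edge) meet here on the board's top. From here the finished row runs 270 mm to -y and 100 mm to -x
- tile_rosette: clay relief tile, 100 mm along its x, 90 mm along its y, 18 mm thick, about 0.3 kg, too wide to grip. A lip 9 mm wide, 3 mm high runs along each 90 mm edge; in the middle an eight-petalled flower, up to 5 mm high, too low to grip. Origin: centre of its underside. Starts flat on the board, its x axis within 0.4 rad of the board's x
- tile_rings: clay relief tile, 100 mm along its x, 90 mm along its y, 18 mm thick, about 0.3 kg, too wide to grip. A lip 9 mm wide, 3 mm high runs along each 90 mm edge; in the middle a round boss inside two rings, up to 5 mm high, too low to grip. Origin: centre of its underside. Starts flat on the board, its x axis within 0.4 rad of the board's x
- tile_meander: clay relief tile, 100 mm along its x, 90 mm along its y, 18 mm thick, about 0.3 kg, too wide to grip. A lip 9 mm wide, 3 mm high runs along each 90 mm edge; in the middle a squared meander, up to 5 mm high, too low to grip. Origin: centre of its underside. Starts flat on the board, its x axis within 0.4 rad of the board's x
- batten: loose wooden batten, 250 mm long along its y, 30 mm wide along its x, 22 mm high, about 0.11 kg, same section as the fixed ones. Origin: centre of its underside. Starts flat on the bench right of the board, pointing roughly away from the robot (y axis about a quarter turn from the board's y). In its final place it may lie either way round
- bowl: bystander: dark clay bowl, 140 mm across and 65 mm high, standing on the bench left of the board; origin at the centre of its underside
- jar: bystander: glass jar, 84 mm across and 110 mm high, with wooden modelling sticks standing in it up to 210 mm high, on the bench left of the board; origin at the centre of its underside
- paddle: bystander: flat wooden beating paddle, 305 mm long, blade 75 mm wide, 20 mm thick, lying on the bench at the far right; origin on its underside, between handle and blade; the blade points along its x

How it is judged (in metres and radians):
At the end, for the whole second after the job is handed in: Tiles flat, at rest, square within 2.5 degrees, far edges within 3.5 mm of the back batten; end batten to last tile at most three tiles plus 6.5 mm; loose batten flat on the board, parallel within 2.5 degrees, within 6.5 mm of its ideal place at the fronts, its middle within 35 mm of the row's (x of tile_rosette in the frame of board between 0.0865 and 0.093 m and y of tile_rosette in the frame of board between -0.0365 and 0.155 m and z of tile_rosette in the frame of board between 0.0155 and 0.0215 m and angle between each of tile_rosette, tile_rings, tile_meander, batten's own z axis and vertical below 0.04 rad and angle between the x axis of each of tile_rosette, tile_rings, tile_meander and the x axis of board, either way round below 0.045 rad and linear speed of each of tile_rosette, tile_rings, tile_meander, batten below 0.01 m/s and x of tile_rings in the frame of board between 0.0865 and 0.093 m and y of tile_rings in the frame of board between -0.0365 and 0.155 m and z of tile_rings in the frame of board between 0.0155 and 0.0215 m and x of tile_meander in the frame of board between 0.0865 and 0.093 m and y of tile_meander in the frame of board between -0.0365 and 0.155 m and z of tile_meander in the frame of board between 0.0155 and 0.0215 m and x of batten in the frame of board between 0.0185 and 0.029 m and y of batten in the frame of board between 0.025 and 0.095 m and z of batten in the frame of board between 0.0155 and 0.0215 m and angle between the y axis of batten and the y axis of board, either way round below 0.045 rad); the robot touches nothing.
It fails at once if a tile is tipped up by more than 14 degrees (angle between any of tile_rosette, tile_rings, tile_meander's own z axis and vertical above 0.25 rad).
It fails at once if the bowl is moved more than 20 mm (distance of bowl from where it was at the start of the episode above 0.02 m).
It fails at once if the jar is moved more than 20 mm (distance of jar from where it was at the start of the episode above 0.02 m).
It fails at once if the paddle is moved more than 20 mm (distance of paddle from where it was at the start of the episode above 0.02 m).
It also fails if it takes over 72 s, if anything falls off the work surface, if the arm or the gripper's body presses on something with over 40 N, if the wrist force passes 120 N, or if a joint passes its speed limit or range.

## Robot

A 6-joint arm with a two-finger parallel gripper is mounted at the origin on the work surface. World frame = base frame: x ahead of the robot, y to its left, z up, the work surface at z = 0. Lengths are in m, angles in degrees, forces in N, time in s.
With the tool pointing down it reaches from about 0.3 to 0.75 m from the base axis. Payload 8.5 kg.
Tool frame: the origin (TCP) lies midway between the tips of the shut fingers; the grasp point (between the pads) lies 19 mm behind it; z points along the fingers, y is the line along which they close (so a half turn about z gives the same grasp; the last joint's range is limited). The gripper opens to 85 mm and grips with 20 to 120 N. Pads are 22 mm wide; open, the fingers measure 114 mm over their backs; the gripper's body (76 mm by 85 mm) begins 54 mm behind the grasp point. The pads swing forward as they close: fully open they stand 13 mm farther back than shut.
Start: joints at [53.898, 21.807, 74.336, -0, 83.858, -12.336], TCP at [0.222, 0.503, 0.231] pointing down, gripper open.
Joint ranges: [-178.18, 178.18], [-50.72, 133.34], [12.68, 142.11], [-81.47, 261.47], [9.98, 163.14], [-165.26, 165.26]. Speed limits (degrees/s): [136.94, 136.94, 180, 180, 180, 180].

## Interface

Orientations are given as a 3x3 rotation matrix whose columns are the frame's x, y, z axes.
In Python, from rig import observe, optics, order, spotter gives the robot as it stands.
- The arm moves only by the tool move_arm, never from a script. Its argument "series" is text: rows parted by semicolons, each of 5 numbers parted by spaces: the shift along the tool's x, y, z in cm, then the turn about the tool's z in degrees, then the opening, from -1 (shut) to 1 (fully open). A call has 1 to 8 rows; each row is the pose to reach, as a shift and turn from the pose commanded when the call began, along the tool's axes at that moment; what a row does not reach only later rows make up. A row lasts 1/8 s, in which the tool goes at most 62.5 mm and 10.7 degrees, less where a joint would pass 70% of its speed; a pose out of reach is approached as far as the arm can. A call with a gripper value outside its range is refused whole. The fingers move at their own pace and stop on an object; "force" is the grip in N (left out, the last holds). Time passes only in rows, so rows that repeat a pose let the fingers close. It gives the time, the measured TCP pose, the force, the opening and the grip force at its end, in the units of the state.
- observe(): the state, without advancing time (a new reading comes with each control period).
- optics.get_image(name): name is "scene" or "top" or "wrist"; returns a dict with "pixels" (384x512x3 uint8, blue, green, red), "camera_matrix" (3x3 intrinsics, pixels), "rvec" (rotation vector, rad) and "tvec" (3), from world to camera coordinates, as OpenCV has them. Camera axes: x right, y down, z forward; pixel columns grow to the right and rows downward; lengths in m; the calibration is good to about 2 mm. A picture is of the moment at which its call begins. There is no depth.
- order.close_job(): hands the job in; it is judged then, once.
Trained networks look in the newest picture that a camera, given by its name, has taken for a name from the list of things; names that differ only in an ending like _2 or _b are one class to them, and where a whole thing is asked for, a point or a joint stands for the part that bears it (a point fixed in the world has none). Each returns a list of dicts, best first, with "score" (0 to 1); they miss things now and then, are a little off and sometimes report something else, mostly with a low value. They report only what shows in the picture. A call takes as long as a camera call.
- spotter.find_in(thing, camera): "point" ([x, y, z] in m, in world coordinates, good to about 4 mm: the middle of the surface that is visible of it).
- spotter.cut_out(thing, camera): "pixels" (384x512 bool, what is visible of it).
- spotter.mark_of(thing, camera): "point" ([x, y, z] in m, in world coordinates, good to about 4 mm: a listed point, or the origin of a listed thing).
The state is a dict: "time_s": time; "q": joint angles; "qvel": joint speeds; "joint_efforts": joint torques, N m; "position": TCP position; "tool_rot": TCP orientation; "ft_force": force on the tool from outside, world axes, zero at the start; "wrist_torque": the same for the moment, N m; "grip_width": finger opening in m; "gripper_force": force on a finger pad.
Only numpy, scipy, OpenCV 4.12 (cv2) and the standard library are available. Lean on these libraries where they do the work, as an engineer would, in place of code of your own. Each camera call takes 0.05 s, during which the arm holds its last target. There are 200 camera calls.

## Working session

There is one attempt and no reset: what is moved stays moved. The work goes in short steps, Python scripts to look and compute and a tool call to move; the robot and the scene stay as the last step left them, time stands still between calls to the robot, and variables do not carry over. Pictures are saved under pics/ and viewed, at most 10 in all, crops included, and the job is handed in when it is done.

Besides the shell and the picture viewer there is one more tool, called after "Request:" by a JSON object that holds its "method" and its "body", one argument or row to a line. move_arm: Moves the arm, as the interface text tells. Its arguments: {"type":"object","properties":{"series":{"type":"string"},"force":{"type":"number"}},"required":["series"]}

```bash
ls; mkdir -p pics
cat > h.py <<'E'
import numpy as np, cv2
from rig import observe, optics, order, spotter
def cam(n):
    d=optics.get_image(n); R=cv2.Rodrigues(np.array(d['rvec'],float))[0]
    return d['pixels'],np.array(d['camera_matrix'],float),R,np.array(d['tvec'],float).ravel()
def ray(c,uv,z):
    _,K,R,t=c; uv=np.atleast_2d(np.asarray(uv,float))
    d=(np.linalg.inv(K)@np.c_[uv,np.ones(len(uv))].T).T@R; o=-R.T@t
    return o+d*((z-o[2])/d[:,2])[:,None]
def rect(c,m,z):
    cs=max(cv2.findContours(m.astype(np.uint8),cv2.RETR_EXTERNAL,cv2.CHAIN_APPROX_NONE)[0],key=cv2.contourArea)
    p=ray(c,cs[:,0,:],z)[:,:2]
    return cv2.minAreaRect((p*1000).astype(np.float32)),p
E
python3 - <<'E'
from h import *
s=observe();print(s['time_s'],s['position'],s['grip_width'],s['ft_force'])
for n in('top','scene'):
    c=cam(n);cv2.imwrite(f'pics/{n}0.png',c[0]);print(n,(-c[2].T@c[3]).round(3))
    for t,z in(('tile_rosette',.036),('tile_rings',.036),('tile_meander',.036),('batten',.022),('bowl',.065),('jar',.11),('paddle',.02)):
        r=spotter.cut_out(t,n)
        for q in r[:2]:
            (a,b,an),_=rect(c,q['pixels'],z);print(t,round(q['score'],2),np.round(a),np.round(b),round(an,1))
        print([ (np.round(q['point'],3),round(q['score'],2)) for q in spotter.mark_of(t,n)[:2]])
    for t in('corner','board'):print(t,[ (np.round(q['point'],3),round(q['score'],2)) for q in spotter.mark_of(t,n)[:2]])
E
```

```text
pics
0.0 [0.22147547 0.50311388 0.23070384] 0.0855521560052365 [ 0.44330705 -0.35164132 -1.05974495]
top [ 0.286 -0.019  1.56 ]
tile_rosette 0.91 [ 551. -131.] [102.  90.] 5.4
tile_rosette 0.59 [ 507. -331.] [ 36. 249.] 79.1
[]
tile_rings 0.58 [540. 144.] [ 94. 100.] 81.0
[(array([0.538, 0.14 , 0.018]), 0.8)]
tile_meander 0.9 [559.  17.] [104.  93.] 15.7
[(array([0.561, 0.015, 0.018]), 0.64)]
batten 0.81 [ 511. -332.] [ 32. 246.] 78.8
[(array([0.557, 0.01 , 0.019]), 0.51)]
bowl 0.78 [656. 468.] [135. 138.] 2.3
[(array([ 0.656,  0.473, -0.005]), 0.64)]
jar 0.91 [365. 415.] [92. 91.] 33.1
[(array([ 0.365,  0.435, -0.   ]), 0.85)]
[(array([ 0.573, -0.518, -0.001]), 0.62)]
corner [(array([0.687, 0.215, 0.02 ]), 0.55), (array([0.543, 0.143, 0.014]), 0.35)]
board [(array([ 0.539,  0.024, -0.001]), 0.96)]
scene [1.193 0.282 1.012]
tile_rosette 0.85 [ 557. -126.] [114.  95.] 4.7
[(array([ 0.549, -0.127,  0.019]), 0.89)]
tile_rings 0.82 [545. 145.] [ 91. 106.] 81.8
[(array([0.538, 0.14 , 0.02 ]), 0.59)]
tile_meander 0.91 [563.  21.] [114.  94.] 16.3
[(array([0.556, 0.02 , 0.018]), 0.86)]
batten 0.76 [ 515. -324.] [ 45. 254.] 78.7
[(array([ 0.515, -0.335,  0.   ]), 0.6)]
bowl 0.86 [673. 471.] [144. 132.] 0.5
[(array([0.654, 0.474, 0.005]), 0.66)]
jar 0.71 [377. 430.] [ 84. 232.] 77.1
[(array([ 0.362,  0.429, -0.002]), 0.64)]
paddle 0.74 [ 576. -503.] [ 88. 299.] 66.0
[(array([ 0.572, -0.512,  0.   ]), 0.77)]
corner [(array([0.694, 0.214, 0.016]), 0.88)]
board [(array([ 0.548,  0.024, -0.   ]), 0.6)]
```

Run:
```python
import cv2
a=cv2.imread('pics/top0.png');
cv2.imwrite('pics/top0b.png',cv2.resize(a[0:384,60:460],(800,600) if 0 else (625,600)))
```

```text
(no output)
```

View pics/top0.png

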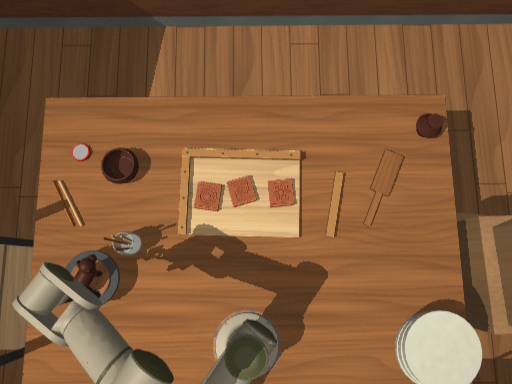

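View pics/scene0.png

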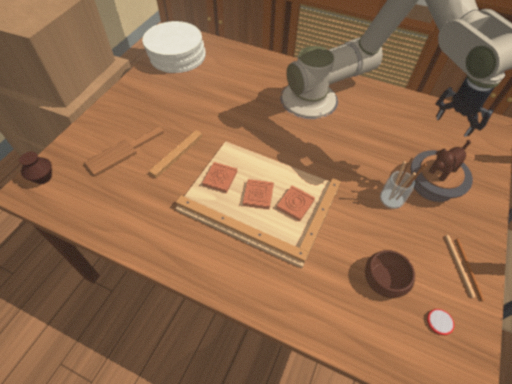

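```bash
cat >> h.py <<'E'
def rel(p,yaw_y=None):
    "cm shift in tool axes to reach world point p; turn (deg) to bring tool y axis to world angle yaw_y (mod 180)"
    s=observe(); R=np.array(s['tool_rot']); d=(R.T@(np.array(p)-s['position']))*100
    out=list(d.round(2))
    a=np.degrees(np.arctan2(R[1,1],R[0,1]))
    if yaw_y is not None: out.append(round(float((-(yaw_y-a)+90)%180-90),1))
    return out,round(float(a),1)
E
python3 - <<'E'
from h import *
s=observe();print(np.round(s['tool_rot'],3))
c=cam('wrist');R=np.array(s['tool_rot']);print('cam in tool',(R.T@((-c[2].T@c[3])-s['position'])).round(3),(R.T@c[2].T).round(2),c[1].round(0))
print(rel([.50,.02,.36],90))
E
```

```text
[[-0.915  0.403  0.   ]
 [ 0.403  0.915  0.   ]
 [ 0.     0.    -1.   ]]
cam in tool [ 0.085  0.001 -0.142] [[-0.   -0.95 -0.32]
 [ 1.   -0.   -0.  ]
 [ 0.   -0.32  0.95]] [[339.   0. 254.]
 [  0. 339. 190.]
 [  0.   0.   1.]]
([np.float64(-44.95), np.float64(-33.02), np.float64(-12.87), -23.8], 66.2)
```

Run:
```python
from h import *
print(rel([.48,.02,.33],90))
```

```text
([np.float64(-43.12), np.float64(-33.83), np.float64(-9.87), -23.8], 66.2)
```

Request:
{"method": "move_arm", "body": {
  "series": "0 0 -6 0 -0.3; -4 -3 -9.9 -5 -0.3; -9 -7 -9.9 -11 -0.3; -14 -11 -9.9 -18 -0.3; -19 -15 -9.9 -23.8 -0.3; -24 -19 -9.9 -23.8 -0.3; -29 -22.5 -9.9 -23.8 -0.3; -34 -26.5 -9.9 -23.8 -0.3"
}}

```text
time_s: 2.75
position: [0.4235, 0.128, 0.3305]
tool_rot: [[-1.0, -0.001, 0.001], [-0.001, 1.0, 0.0], [-0.001, 0.0, -1.0]]
ft_force: [1.5, 0.2, 0.6]
grip_width: 0.0298
gripper_force: 0.0
```

Run:
```python
from h import *
print(observe()['position'],rel([.48,.02,.33],90))
```

```text
[0.4234655  0.12796713 0.3305065 ] ([np.float64(-5.65), np.float64(-10.8), np.float64(0.05), 0.0], 90.0)
```

Request:
{"method": "move_arm", "body": {
  "series": "-2.8 -5.4 0 0 -0.3; -5.6 -10.8 0 0 -0.3; -5.6 -10.8 0 0 -0.3"
}}

```text
time_s: 3.12
position: [0.4801, 0.0187, 0.3295]
tool_rot: [[-1.0, 0.005, -0.001], [0.005, 1.0, -0.0], [0.001, -0.0, -1.0]]
ft_force: [0.2, 0.4, -1.1]
grip_width: 0.0297
gripper_force: 0.0
```

```bash
cat >> h.py <<'E'
def survey(names,n='wrist'):
    c=cam(n)
    for t in names:
        q=spotter.cut_out(t,n)
        if not q: print(t,'none'); continue
        (a,b,an),_=rect(c,q[0]['pixels'],.04 if 0 else (.022 if t=='batten' else .037))
        print(t,round(q[0]['score'],2),np.round(a,1),np.round(b,1),round(an,1))
    return c
E
python3 - <<'E'
from h import *
print(observe()['position'])
c=survey(['tile_rosette','tile_rings','tile_meander','batten']);cv2.imwrite('pics/w1.png',c[0])
np.savez('w1.npz',K=c[1],R=c[2],t=c[3])
print([ (np.round(q['point'],3),round(q['score'],2)) for q in spotter.mark_of('corner','wrist')[:2]])
E
```

```text
[0.4801097  0.01871221 0.32947764]
tile_rosette 0.6 [ 546.1 -127.6] [102.4  93.2] 5.4
tile_rings 0.62 [535.4 142.7] [ 95.8 103.9] 82.0
tile_meander 0.78 [554.2  18. ] [105.2  89.8] 16.0
batten 0.96 [ 508.2 -314.2] [ 27.2 251.1] 76.0
[(array([0.692, 0.21 , 0.015]), 0.63)]
```

View pics/w1.png

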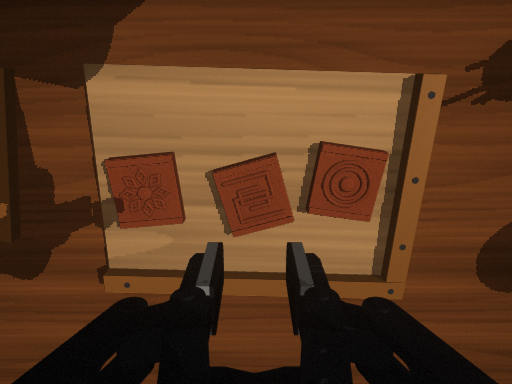

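Run:
```python
from h import *
im=cv2.imread('pics/w1.png');d=np.load('w1.npz');c=(im,d['K'],d['R'],d['t'])
z=cv2.resize(im[230:310,80:450],None,fx=2.1,fy=2.1,interpolation=cv2.INTER_CUBIC)
cv2.imwrite('pics/w1z.png',np.clip(z*1.6,0,255).astype('uint8'))
def L(uv,z):
    p=ray(c,uv,z)[:,:2];v=p[1]-p[0];print(p.round(4).tolist(),'len',np.hypot(*v).round(4),'ang',np.degrees(np.arctan2(v[1],v[0])).round(2))
L([(84,65),(417,74)],.018)
L([(84,65),(105,275)],.018)
L([(417,73),(385,277)],.040)
L([(105,270),(385,277)],.040)
L([(417,73),(446,74)],.040)
L([(446,74),(404,298)],.040)
L([(106,292),(404,298)],.040)
```

```text
[[0.3841, -0.1942], [0.397, 0.2265]] len 0.4209 ang 88.24
[[0.3841, -0.1942], [0.6897, -0.213]] len 0.3062 ang -3.52
[[0.3958, 0.2164], [0.6809, 0.2118]] len 0.2851 ang -0.92
[[0.667, -0.2004], [0.6809, 0.2118]] len 0.4124 ang 88.07
[[0.3958, 0.2164], [0.3972, 0.2515]] len 0.0352 ang 87.84
[[0.3972, 0.2515], [0.7179, 0.2449]] len 0.3208 ang -1.18
[[0.705, -0.2045], [0.7179, 0.2449]] len 0.4496 ang 88.37
```

View pics/w1z.png

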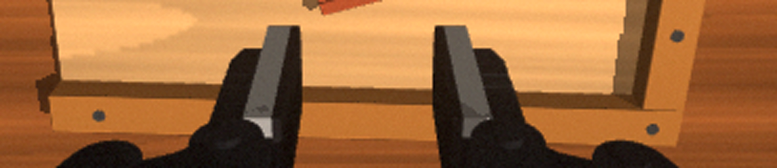

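```bash
cat >> h.py <<'E'
YAW=np.radians(-1.75); CORNER=np.array([.690,.213])
RB=np.array([[np.cos(YAW),-np.sin(YAW)],[np.sin(YAW),np.cos(YAW)]])
def tob(p): return (RB.T@(np.array(p[:2])-CORNER)+[.140,.195])*1000
def fromb(b,z): return [*(RB@(np.array(b)/1000-[.140,.195])+CORNER),z]
def go(b,z,yaw=90): return rel(fromb(b,z),yaw+np.degrees(YAW))
E
python3 - <<'E'
from h import *
for n,p in dict(rosette=(.549,-.129),rings=(.538,.1435),meander=(.557,.0175),batten=(.509,-.328)).items():print(n,tob(p).round(1))
print(tob(observe()['position']).round(1))
b=tob((.538,.1435));print(go((b[0]-80,b[1]),.06))
E
```

```text
rosette [   9.5 -151.1]
rings [ -9.8 120.9]
meander [13.  -4.5]
batten [ -24.4 -351.3]
[-65.7  -1.3]
([np.float64(2.02), np.float64(12.29), np.float64(27.06), 1.9], 90.1)
```

Request:
{"method": "move_arm", "body": {
  "series": "0.5 4 4.5 1 0; 1 8 9 1.9 0; 1.5 12.2 13.5 1.9 0; 2 12.3 19 1.9 0; 2 12.3 25 1.9 0; 2 12.3 27 1.9 0; 2 12.3 29 1.9 0; 2 12.3 29 1.9 0"
}}

```text
time_s: 4.42
position: [0.4579, 0.1456, 0.0397]
tool_rot: [[-1.0, 0.031, -0.002], [0.031, 1.0, -0.0], [0.002, -0.0, -1.0]]
ft_force: [0.2, -0.1, 1.0]
grip_width: 0.0431
gripper_force: 0.0
```

Run:
```python
from h import *
s=observe();print(s['position'],tob(s['position']).round(1),go((29,121),.021))
c=cam('wrist');cv2.imwrite('pics/w2.png',c[0])
```

```text
[0.45790874 0.14558726 0.03971247] [-89.9 120.5] ([np.float64(-11.9), np.float64(0.06), np.float64(1.84), -0.0], 88.2)
```

View pics/w2.png

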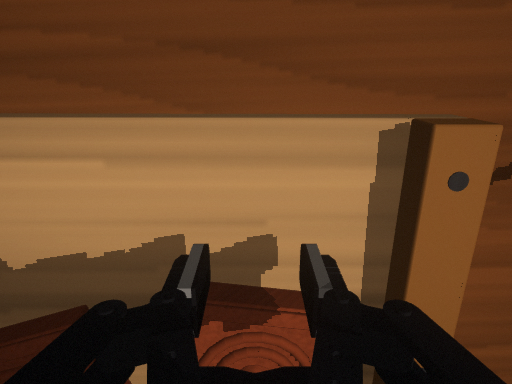

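Request:
{"method": "move_arm", "body": {
  "series": "0 0 1.9 0 0; -1.5 0 1.9 0 0; -3 0 1.9 0 0; -4.5 0 1.9 0 0; -6 0 1.9 0 0; -7.5 0 1.9 0 0; -9 0 1.9 0 0; -10 0 1.9 0 0"
}}

```text
time_s: 5.48
position: [0.5588, 0.142, 0.0224]
tool_rot: [[-0.999, 0.032, -0.0], [0.032, 0.999, 0.0], [0.0, 0.0, -1.0]]
ft_force: [-6.1, 0.9, 5.6]
grip_width: 0.0427
gripper_force: 2.9
```

Run:
```python
from h import *
s=observe();print(s['position'],tob(s['position']).round(1),s['ft_force'])
c=survey(['tile_rings'],'top');cv2.imwrite('pics/t3.png',c[0])
```

```text
[0.55884047 0.1420251  0.0224218 ] [ 11.1 120.1] [-6.13298194  0.89904252  5.60813569]
tile_rings none
```

Request:
{"method": "move_arm", "body": {
  "series": "0 0 0 0 0"
}}

```text
time_s: 5.7
position: [0.5587, 0.1418, 0.0217]
tool_rot: [[-0.999, 0.032, 0.001], [0.032, 0.999, 0.0], [-0.001, 0.0, -1.0]]
ft_force: [0.3, -0.5, 0.3]
grip_width: 0.0429
gripper_force: 0.0
```

Run:
```python
from h import *
c=cam('scene');cv2.imwrite('pics/s3.png',cv2.resize(c[0][120:280,150:390],None,fx=3,fy=3))
```

```text
(no output)
```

View pics/s3.png

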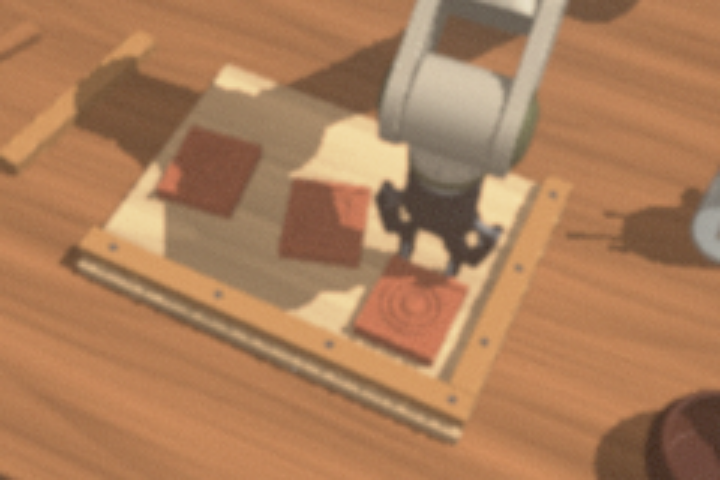

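Request:
{"method": "move_arm", "body": {
  "series": "-0.5 0 0 0 0; -1 0 0 0 0; -1.3 0 0 0 0; -1.5 0 0 0 0; -1.6 0 0 0 0; -1.7 0 0 0 0; -1.8 0 0 0 0; -1.8 0 0 0 0"
}}

```text
time_s: 6.75
position: [0.5763, 0.1411, 0.0214]
tool_rot: [[-0.999, 0.032, -0.001], [0.032, 0.999, -0.0], [0.001, -0.0, -1.0]]
ft_force: [-5.0, -0.3, 4.6]
grip_width: 0.0431
gripper_force: 2.6
```

Request:
{"method": "move_arm", "body": {
  "series": "-0.05 0 0 0 0; -0.1 0 0 0 0; -0.1 0 0 0 0"
}}

```text
time_s: 7.12
position: [0.5772, 0.1411, 0.0214]
tool_rot: [[-0.999, 0.032, -0.001], [0.032, 0.999, 0.0], [0.001, -0.0, -1.0]]
ft_force: [-5.4, -0.6, 4.5]
grip_width: 0.0426
gripper_force: 2.6
```

Request:
{"method": "move_arm", "body": {
  "series": "-0.1 0 0 0 0; -0.1 0 0 0 0;-0.1 0 0 0 0"
}}

```text
time_s: 7.5
position: [0.5779, 0.1411, 0.0214]
tool_rot: [[-0.999, 0.032, -0.002], [0.032, 0.999, -0.0], [0.002, -0.0, -1.0]]
ft_force: [-6.1, 0.1, 4.1]
grip_width: 0.0427
gripper_force: 3.3
```

Run:
```python
from h import *
s=observe();print(s['position'],tob(s['position']).round(1),s['ft_force'])
```

```text
[0.57789332 0.14108793 0.02137997] [ 30.1 119.7] [-6.14421436  0.05321329  4.06382515]
```

Request:
{"method": "move_arm", "body": {
  "series": "-0.1 0 0 0 0; -0.2 0 0 0 0; -0.2 0 0 0 0"
}}

```text
time_s: 7.88
position: [0.5779, 0.1411, 0.0213]
tool_rot: [[-0.999, 0.032, -0.007], [0.032, 0.999, -0.0], [0.007, -0.0, -1.0]]
ft_force: [-13.6, -0.1, 11.7]
grip_width: 0.0428
gripper_force: 7.5
```

Request:
{"method": "move_arm", "body": {
  "series": "-0.1 0 0 0 0; -0.2 0 0 0 0; -0.2 0 0 0 0"
}}

```text
time_s: 8.25
position: [0.5779, 0.1411, 0.0213]
tool_rot: [[-0.999, 0.032, -0.011], [0.032, 0.999, -0.0], [0.011, -0.001, -1.0]]
ft_force: [-22.1, -0.1, 17.8]
grip_width: 0.0427
gripper_force: 11.7
```

Run:
```python
from h import *
s=observe();print(s['position'],tob(s['position']).round(1),s['ft_force'])
c=cam('scene');cv2.imwrite('pics/s4.png',cv2.resize(c[0][180:270,240:345],None,fx=6,fy=6))
```

```text
[0.5779236  0.14111978 0.02132139] [ 30.2 119.7] [-22.14250022  -0.13992676  17.83611261]
```

View pics/s4.png

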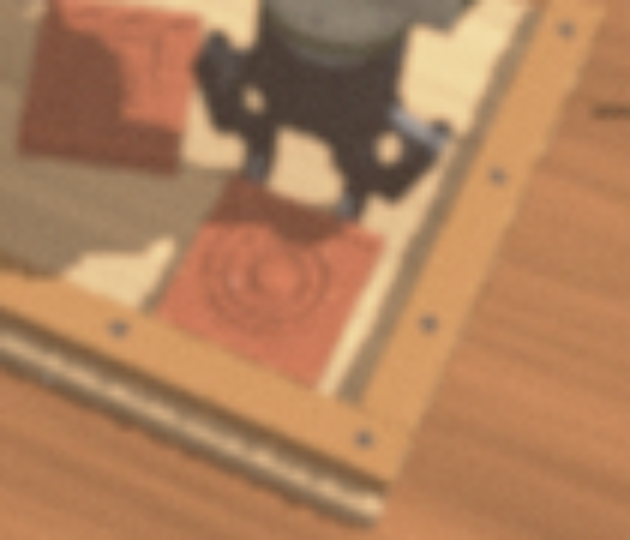

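Request:
{"method": "move_arm", "body": {
  "series": "2 0 0 0 0; 4 0 -2 0 0; 7 -2 -5 0 0; 10 -6.5 -5 0 0; 10.9 -12.8 -5 0 0; 10.9 -12.8 -4 0 0; 10.9 -12.8 0 0 0; 10.9 -12.8 0 0 0"
}}

```text
time_s: 9.3
position: [0.4688, 0.0171, 0.0197]
tool_rot: [[-0.999, 0.032, -0.004], [0.032, 0.999, 0.001], [0.004, 0.001, -1.0]]
ft_force: [0.0, -0.1, 0.3]
grip_width: 0.0429
gripper_force: 0.0
```

Run:
```python
from h import *
s=observe();print(s['position'],tob(s['position']).round(1),s['ft_force'],go((29,-8),.021))
```

```text
[0.46876929 0.01713212 0.0196511 ] [-75.1  -7.5] [ 0.01879033 -0.09834885  0.27045406] ([np.float64(-10.41), np.float64(-0.03), np.float64(-0.18), -0.1], 88.1)
```

Request:
{"method": "move_arm", "body": {
  "series": "-1.4 0 -0.1 0 0; -2.8 0 -0.1 0 0; -4.2 0 -0.1 0 0; -5.6 0 -0.1 0 0; -7 0 -0.1 0 0; -8.4 0 -0.1 0 0; -9.5 0 -0.1 0 0; -10.1 0 -0.1 0 0"
}}

```text
time_s: 10.3
position: [0.5707, 0.0137, 0.023]
tool_rot: [[-0.999, 0.032, -0.0], [0.032, 0.999, -0.0], [0.0, -0.0, -1.0]]
ft_force: [-5.2, -1.0, 3.3]
grip_width: 0.0427
gripper_force: 2.5
```

Request:
{"method": "move_arm", "body": {
  "series": "-0.15 0 0 0 0; -0.3 0 0 0 0; -0.4 0 0 0 0; -0.5 0 0 0 0; -0.6 0 0 0 0; -0.6 0 0 0 0"
}}

```text
time_s: 11.05
position: [0.5737, 0.0132, 0.0224]
tool_rot: [[-0.999, 0.032, -0.007], [0.032, 0.999, 0.0], [0.007, 0.0, -1.0]]
ft_force: [-15.1, -0.8, 11.8]
grip_width: 0.0423
gripper_force: 7.5
```

Run:
```python
from h import *
s=observe();print(s['position'],tob(s['position']).round(1),s['ft_force'])
```

```text
[0.57366323 0.01324592 0.02242263] [29.8 -8.2] [-15.1270391   -0.8497157   11.79515567]
```

Request:
{"method": "move_arm", "body": {
  "series": "2 0 0 0 0; 4 0 -2 0 0; 7 -3 -5 0 0; 10 -8.5 -5 0 0; 10.7 -14.6 -5 0 0; 10.7 -14.6 -4 0 0; 10.7 -14.6 0.1 0 0; 10.7 -14.6 0.1 0 0"
}}

```text
time_s: 12.05
position: [0.4639, -0.1284, 0.0196]
tool_rot: [[-0.999, 0.032, -0.004], [0.032, 0.999, 0.002], [0.004, 0.002, -1.0]]
ft_force: [0.0, -0.2, 0.8]
grip_width: 0.0431
gripper_force: 0.0
```

Run:
```python
from h import *
s=observe();print(s['position'],tob(s['position']).round(1),s['ft_force'],go((26,-154),.021))
```

```text
[ 0.46389435 -0.12841295  0.01963661] [ -75.6 -153.2] [ 0.00940475 -0.21217017  0.75228816] ([np.float64(-10.16), np.float64(-0.07), np.float64(-0.18), -0.1], 88.1)
```

Request:
{"method": "move_arm", "body": {
  "series": "-1.4 0 -0.1 0 0; -2.8 0 -0.1 0 0; -4.2 0 -0.1 0 0; -5.6 0 -0.1 0 0; -7 0 -0.1 0 0; -8.4 0 -0.1 0 0; -9.5 0 -0.1 0 0; -10.1 0 -0.1 0 0"
}}

```text
time_s: 13.05
position: [0.5662, -0.1324, 0.0231]
tool_rot: [[-0.999, 0.032, 0.0], [0.032, 0.999, -0.0], [-0.0, -0.0, -1.0]]
ft_force: [-3.1, -0.5, 3.5]
grip_width: 0.0425
gripper_force: 1.9
```

Request:
{"method": "move_arm", "body": {
  "series": "-0.15 0 0 0 0; -0.3 0 0 0 0; -0.4 0 0 0 0; -0.5 0 0 0 0; -0.6 0 0 0 0; -0.6 0 0 0 0"
}}

```text
time_s: 13.8
position: [0.5688, -0.1327, 0.0224]
tool_rot: [[-0.999, 0.032, -0.007], [0.032, 0.999, 0.001], [0.007, 0.001, -1.0]]
ft_force: [-16.9, -1.0, 10.7]
grip_width: 0.0427
gripper_force: 8.4
```

Run:
```python
from h import *
s=observe();print(s['position'],tob(s['position']).round(1),s['ft_force'])
```

```text
[ 0.56884962 -0.13270332  0.02238569] [  29.5 -154.2] [-16.91169186  -1.01656809  10.69124444]
```

Run:
```python
from h import *
print(np.round(observe()['q'],1))
```

```text
[-2.470e+01  3.800e+01  8.390e+01 -1.000e-01  5.840e+01 -1.128e+02]
```

Request:
{"method": "move_arm", "body": {
  "series": "2 0 0 0 0; 4 0 -3 0 0; 5 -3 -6 10 0; 3 -6 -6 20 0; 0 -8 -6 30 0; -3 -8 -6 40 0; -5 -8 -6 50 0; -5.6 -8 -6 60 0"
}}

```text
time_s: 14.8
position: [0.6265, -0.2149, 0.082]
tool_rot: [[-0.467, 0.884, 0.001], [0.884, 0.467, -0.0], [-0.001, 0.001, -1.0]]
ft_force: [-0.6, 0.3, 0.6]
grip_width: 0.0427
gripper_force: 0.0
```

Run:
```python
from h import *
s=observe();print(np.round(s['q'],1),tob(s['position']),go((90,-228),.021,0))
```

```text
[-29.2  40.1  66.9   0.   72.9 -57. ] [  89.55415393 -234.64287243] ([np.float64(0.56), np.float64(0.36), np.float64(6.1), 29.6], 27.8)
```

Request:
{"method": "move_arm", "body": {
  "series": "0.3 0.2 0 10 0; 0.4 0.3 0 20 0; 0.4 0.3 3 29.7 0; 0.4 0.3 6 29.7 0; 0.4 0.3 6 29.7 0; 0.4 0.3 6 29.7 0"
}}

```text
time_s: 15.55
position: [0.6267, -0.2102, 0.0235]
tool_rot: [[0.027, 1.0, 0.002], [1.0, -0.027, -0.001], [-0.001, 0.002, -1.0]]
ft_force: [-0.6, 0.3, 0.8]
grip_width: 0.0428
gripper_force: 0.0
```

Run:
```python
from h import *
s=observe();print(tob(s['position']),s['position'],s['ft_force'],go((90,-90),.021,0))
```

```text
[  89.60524536 -229.89809743] [ 0.62665299 -0.21016094  0.02353166] [-0.60405813  0.26072712  0.79344651] ([np.float64(13.99), np.float64(0.08), np.float64(0.24), 0.2], -1.6)
```

Request:
{"method": "move_arm", "body": {
  "series": "1.4 0 0.2 0.2 0; 2.8 0 0.2 0.2 0; 4.2 0 0.2 0.2 0; 5.6 0 0.2 0.2 0; 7 0 0.2 0.2 0; 8.4 0 0.2 0.2 0; 9.8 0 0.2 0.2 0; 10.8 0 0.2 0.2 0"
}}

```text
time_s: 16.55
position: [0.629, -0.1013, 0.0206]
tool_rot: [[0.03, 1.0, 0.001], [1.0, -0.03, -0.001], [-0.001, 0.001, -1.0]]
ft_force: [0.2, -6.4, 3.5]
grip_width: 0.0425
gripper_force: 3.2
```

Run:
```python
from h import *
s=observe();print(tob(s['position']),s['position'],s['ft_force'],go((90,-86),.021,0))
c=cam('scene');cv2.imwrite('pics/s5.png',cv2.resize(c[0][130:280,170:350],None,fx=4,fy=4))
```

```text
[  88.64889707 -120.98786302] [ 0.62902305 -0.1012723   0.02063755] [ 0.15055923 -6.40754386  3.47790454] ([np.float64(3.5), np.float64(0.14), np.float64(-0.04), 0.0], -1.7)
```

View pics/s5.png

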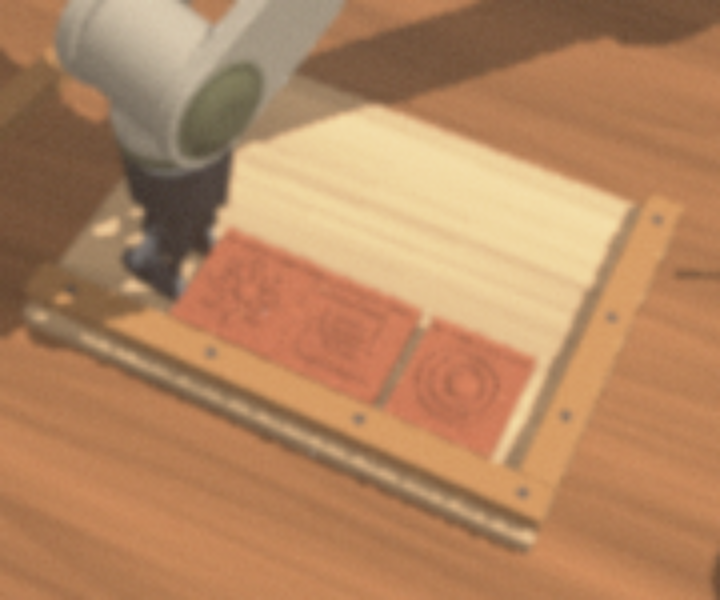

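Working nicely: rosette and meander are joined, rings still a few mm away. Continue.

Request:
{"method": "move_arm", "body": {
  "series": "0.8 0 0 0 0; 1.6 0 0 0 0; 2.3 0 0 0 0; 2.8 0 0 0 0; 3.1 0 0 0 0; 3.3 0 0 0 0; 3.5 0 0 0 0; 3.5 0 0 0 0"
}}

```text
time_s: 17.6
position: [0.6301, -0.0673, 0.0206]
tool_rot: [[0.031, 1.0, 0.001], [1.0, -0.031, -0.001], [-0.001, 0.001, -1.0]]
ft_force: [0.2, -7.9, 3.0]
grip_width: 0.0427
gripper_force: 3.6
```

Request:
{"method": "move_arm", "body": {
  "series": "0.1 0 0 0 0; 0.2 0 0 0 0; 0.2 0 0 0 0"
}}

```text
time_s: 17.98
position: [0.6301, -0.0668, 0.0206]
tool_rot: [[0.031, 1.0, 0.0], [1.0, -0.031, -0.004], [-0.004, 0.0, -1.0]]
ft_force: [-2.0, -13.5, 3.3]
grip_width: 0.0431
gripper_force: 6.8
```

Request:
{"method": "move_arm", "body": {
  "series": "0.1 0 0 0 0; 0.2 0 0 0 0; 0.2 0 0 0 0"
}}

```text
time_s: 18.35
position: [0.6301, -0.0667, 0.0206]
tool_rot: [[0.031, 1.0, 0.0], [0.999, -0.031, -0.007], [-0.006, 0.001, -1.0]]
ft_force: [-2.9, -22.3, 2.8]
grip_width: 0.0429
gripper_force: 11.2
```

Run:
```python
from h import *
s=observe();print(tob(s['position']),s['position'],s['ft_force'])
```

```text
[ 88.71195897 -86.38333668] [ 0.63014285 -0.06668584  0.02062668] [ -2.86523569 -22.31546309   2.80301538]
```

Request:
{"method": "move_arm", "body": {
  "series": "-2.5 0 0 0 0.4; -5 0 -3 0 0.4; -9 -2 -8 -10 0.4; -14 -6 -12 -20 0.4; -19 -11 -16 -30 0.4; -23 -15 -19 -40 0.4; -26 -17.5 -19 -50 0.4; -26 -17.5 -19 -60 0.4"
}}

```text
time_s: 19.35
position: [0.4454, -0.3185, 0.2109]
tool_rot: [[-0.852, 0.524, 0.0], [0.524, 0.852, 0.001], [-0.0, 0.001, -1.0]]
ft_force: [0.4, 0.2, 0.5]
grip_width: 0.0595
gripper_force: 0.0
```

Request:
{"method": "move_arm", "body": {
  "series": "0 0 0 -10 0.4; 0 0 0 -20 0.4; 0 0 0 -20 0.4"
}}

```text
time_s: 19.73
position: [0.4472, -0.3163, 0.2098]
tool_rot: [[-0.979, 0.205, -0.001], [0.205, 0.979, 0.002], [0.001, 0.002, -1.0]]
ft_force: [-0.2, 0.9, -0.3]
grip_width: 0.0595
gripper_force: 0.0
```

Run:
```python
from h import *
s=observe();print(s['position'],np.round(s['q'],1),rel([.5,-.33,.06],78.8))
c=survey(['batten','tile_rosette']);cv2.imwrite('pics/w5.png',c[0])
q=spotter.cut_out('batten','wrist')[0]['pixels'];print(np.argwhere(q).min(0),np.argwhere(q).max(0))
print(spotter.find_in('batten','wrist')[:1],spotter.mark_of('batten','wrist')[:1])
```

```text
[ 0.44720427 -0.316349    0.20978186] [ -47.7   22.6   76.8    0.    80.7 -125.9] ([np.float64(-5.46), np.float64(-0.28), np.float64(14.97), -0.6], 78.2)
batten 0.76 [ 505.  -333.2] [ 30.5 249.7] 78.7
tile_rosette none
[ 96 231] [315 263]
[] [{'point': [0.5066, -0.3358, -0.0025], 'score': 0.81}]
```

View pics/w5.png

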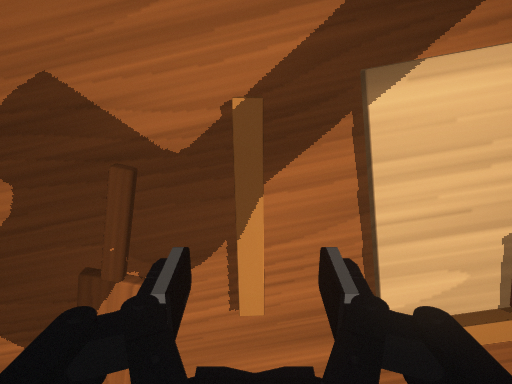

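Run:
```python
from h import *
print(rel([.505,-.333,.006],78.7))
```

```text
([np.float64(-5.99), np.float64(-0.38), np.float64(20.42), -0.5], 78.2)
```

Request:
{"method": "move_arm", "body": {
  "series": "-3 -0.2 5 -0.5 0.4; -6 -0.4 10 -0.5 0.4; -6 -0.4 15 -0.5 0.4; -6 -0.4 18.5 -0.5 0.4; -6 -0.4 20.3 -0.5 0.4; -6 -0.4 20.3 -0.5 0.4; -6 -0.4 20.3 -0.5 -0.8; -6 -0.4 20.3 -0.5 -0.8",
  "force": 50
}}

```text
time_s: 21.02
position: [0.5056, -0.334, 0.0088]
tool_rot: [[-0.981, 0.195, 0.002], [0.195, 0.981, -0.002], [-0.002, -0.002, -1.0]]
ft_force: [-0.4, -0.1, -1.0]
grip_width: 0.0284
gripper_force: 49.6
```

Request:
{"method": "move_arm", "body": {
  "series": "0 0 0 0 -0.8; 0 0 0 0 -0.8; 0 0 -2 0 -0.8; 0 0 -6 0 -0.8; 0 0 -9 0 -0.8; 0 0 -9 0 -0.8"
}}

```text
time_s: 21.78
position: [0.5058, -0.3341, 0.0996]
tool_rot: [[-0.981, 0.195, 0.003], [0.195, 0.981, -0.003], [-0.004, -0.003, -1.0]]
ft_force: [0.3, 0.1, -2.3]
grip_width: 0.0287
gripper_force: 49.7
```

Run:
```python
from h import *
s=observe();print(s['position'],s['grip_width'],s['gripper_force'],s['ft_force'],tob(s['position']),go((0,60),.11,0))
c=survey(['batten'],'top');cv2.imwrite('pics/t6.png',c[0])
```

```text
[ 0.50578265 -0.33406455  0.09956522] 0.028685443502085906 49.67439651489258 [ 0.34682298  0.10339901 -2.26766277] [ -27.42489344 -357.43511778] ([np.float64(4.19), np.float64(41.62), np.float64(-1.17), 80.5], 78.7)
batten 0.3 [662.6 480.7] [141.2 134.5] 27.7
```

Run:
```python
from h import *
print(go((-8,52),.13,0))
```

```text
([np.float64(4.73), np.float64(40.63), np.float64(-3.31), 80.5], 78.7)
```

Request:
{"method": "move_arm", "body": {
  "series": "0.3 3 -1.5 5 -0.8; 0.8 7.5 -3.2 14 -0.8; 1.4 12.5 -3.2 24 -0.8; 2.1 17.5 -3.2 34 -0.8; 2.7 22.5 -3.2 44 -0.8; 3.3 27.5 -3.2 54 -0.8; 4 32.5 -3.2 63 -0.8; 4.5 37 -3.2 72 -0.8"
}}

```text
time_s: 22.88
position: [0.5324, 0.0401, 0.1278]
tool_rot: [[-0.112, 0.994, -0.003], [0.994, 0.112, 0.001], [0.001, -0.003, -1.0]]
ft_force: [1.0, -0.4, -1.6]
grip_width: 0.0288
gripper_force: 49.7
```

Run:
```python
from h import *
s=observe();print(s['position'],s['grip_width'],np.round(s['q']),go((-8,52),.05,-.1))
```

```text
[0.53242404 0.04006659 0.12782334] 0.028760094866663644 [ -8.  26.  86.   0.  68. -15.] ([np.float64(3.36), np.float64(0.93), np.float64(7.78), 8.3], 6.4)
```

Request:
{"method": "move_arm", "body": {
  "series": "1.7 0.5 0 4 -0.8; 3.4 0.9 1 8.3 -0.8; 3.4 0.9 4 8.3 -0.8; 3.4 0.9 7 8.3 -0.8; 3.4 0.9 8.5 8.3 -0.8; 3.4 0.9 8.5 8.3 -0.8"
}}

```text
time_s: 23.62
position: [0.5376, 0.073, 0.0432]
tool_rot: [[0.027, 1.0, -0.003], [1.0, -0.027, 0.0], [0.0, -0.003, -1.0]]
ft_force: [0.6, 0.1, -0.8]
grip_width: 0.0286
gripper_force: 49.7
```

Run:
```python
from h import *
s=observe();print(s['position'],tob(s['position']),s['ft_force'],go((-8,52),.0275,-.1))
c=cam('scene');cv2.imwrite('pics/s7.png',cv2.resize(c[0][110:280,170:370],None,fx=3.5,fy=3.5))
```

```text
[0.53755566 0.07300656 0.04316837] [-8.09805121 50.41643299] [ 0.60473577  0.0543265  -0.8431342 ] ([np.float64(0.16), np.float64(0.01), np.float64(1.57), 0.3], -1.6)
```

View pics/s7.png

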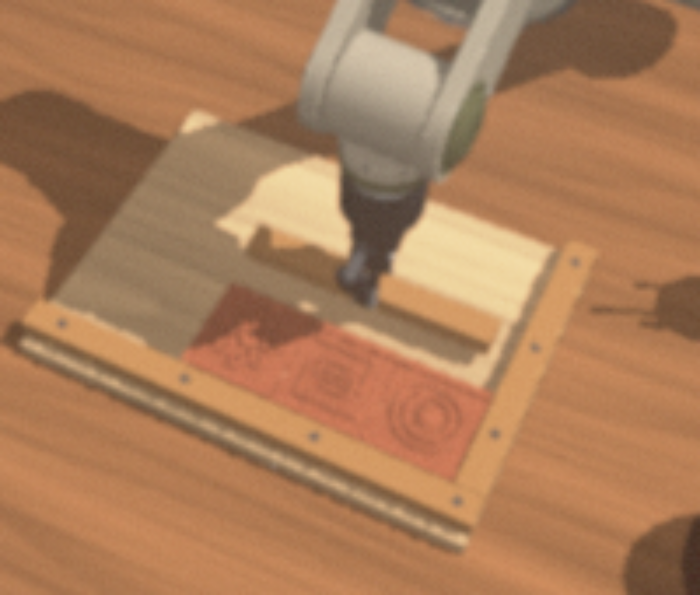

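Request:
{"method": "move_arm", "body": {
  "series": "0 0 1 0.3 -0.8; 0 0 1.6 0.3 -0.8; 0 0 1.6 0.3 -0.8; 0 0 1.6 0.3 0; 0 0 1.6 0.3 0; 0 0 1.6 0.3 0; 0 0 -1 0.3 0; 0 0 -5 0.3 0"
}}

```text
time_s: 24.68
position: [0.5376, 0.073, 0.0944]
tool_rot: [[0.033, 0.999, -0.002], [0.999, -0.033, 0.0], [0.0, -0.002, -1.0]]
ft_force: [1.1, -0.3, 0.4]
grip_width: 0.0426
gripper_force: 0.0
```

Run:
```python
from h import *
s=observe();print(s['position'],tob(s['position']),s['grip_width'],s['ft_force'],go((-55,60),.10,90-.1),np.round(s['q']))
```

```text
[0.5376056  0.07303673 0.09437299] [-8.04905175 50.44811229] 0.04260663254224726 [ 1.14902442 -0.32562771  0.39315322] ([np.float64(0.95), np.float64(-4.7), np.float64(-0.55), 90.0], -1.9) [-5. 29. 87.  0. 64. -3.]
```

Request:
{"method": "move_arm", "body": {
  "series": "0.2 -1 -1 -10 0.4; 0.4 -2 -1 -20 0.4; 0.6 -3 -1 -30 0.4; 0.8 -4 -1 -40 0.4; 0.9 -5 -1 -50 0.4; 0.9 -5.4 -1 -60 0.4; 0.9 -5.4 -1 -70 0.4; 0.9 -5.4 -1 -80 0.4"
}}

```text
time_s: 25.68
position: [0.4845, 0.0838, 0.1045]
tool_rot: [[-0.98, 0.2, 0.0], [0.2, 0.98, -0.0], [-0.0, 0.0, -1.0]]
ft_force: [0.0, 0.5, -0.2]
grip_width: 0.0598
gripper_force: 0.0
```

Request:
{"method": "move_arm", "body": {
  "series": "0 0 0 -10 0.4; 0 0 0 -10 0.4"
}}

```text
time_s: 25.92
position: [0.4845, 0.0838, 0.1044]
tool_rot: [[-0.999, 0.034, 0.0], [0.034, 0.999, 0.0], [-0.0, 0.0, -1.0]]
ft_force: [-0.5, 0.6, 0.1]
grip_width: 0.0605
gripper_force: 0.0
```

Run:
```python
from h import *
s=observe();print(s['position'],tob(s['position']),s['grip_width'],go((-60,60),.021,90-.1))
c=cam('wrist');q=spotter.cut_out('batten','wrist')
for k in q[:2]:
  (a,b,an),_=rect(c,k['pixels'],.040);print(k['score'],tob(np.array(a)/1000),b,an)
```

```text
[0.48451215 0.08379167 0.10444882] [-61.44617814  59.57664341] 0.0604948045575228 ([np.float64(-0.14), np.float64(0.04), np.float64(8.34), -0.1], 88.0)
0.6 [-14.5003726   94.01021372] (161.39517211914062, 41.7030029296875) 88.47978210449219
```

Request:
{"method": "move_arm", "body": {
  "series": "0 -0.7 4 -0.1 0.4; 0 -0.7 8.3 -0.1 0.4; 0 -0.7 8.3 -0.1 0.4; -1.3 -0.7 8.3 -0.1 0.4; -2.6 -0.7 8.3 -0.1 0.4; -3.8 -0.7 8.3 -0.1 0.4; -4.8 -0.7 8.3 -0.1 0.4; -5.6 -0.7 8.3 -0.1 0.4"
}}

```text
time_s: 27.02
position: [0.5408, 0.075, 0.0214]
tool_rot: [[-1.0, 0.031, -0.0], [0.031, 1.0, -0.0], [0.0, -0.0, -1.0]]
ft_force: [-0.7, 0.1, 1.5]
grip_width: 0.06
gripper_force: 0.8
```

Request:
{"method": "move_arm", "body": {
  "series": "-0.2 0 0 0 0.4; -0.4 0 0 0 0.4; -0.6 0 0 0 0.4; -0.7 0 0 0 0.4; -0.8 0 0 0 0.4; -0.8 0 0 0 0.4"
}}

```text
time_s: 27.78
position: [0.5455, 0.0749, 0.0212]
tool_rot: [[-1.0, 0.031, -0.006], [0.031, 1.0, 0.0], [0.006, -0.0, -1.0]]
ft_force: [-11.8, -0.1, 8.4]
grip_width: 0.0597
gripper_force: 6.1
```

Run:
```python
from h import *
s=observe();print(s['position'],tob(s['position']),s['ft_force'])
```

```text
[0.54551615 0.07486851 0.02115326] [-0.19813488 52.52061599] [-11.83919292  -0.14893041   8.38116273]
```

Request:
{"method": "move_arm", "body": {
  "series": "2 0 0 0 0.4; 4 0 -2 0 0.4; 5 1 -8 0 0.4; 5 2 -14 0 0.4; 5 2 -20 0 0.4; 5 2 -26 0 0.4; 5 2 -31 0 0.4; 5 2 -31 0 0.4"
}}

```text
time_s: 28.78
position: [0.4999, 0.0963, 0.335]
tool_rot: [[-0.999, 0.031, 0.009], [0.031, 1.0, -0.0], [-0.009, -0.0, -1.0]]
ft_force: [-0.3, 0.4, -0.6]
grip_width: 0.06
gripper_force: 0.0
```

Run:
```python
from h import *
s=observe();print(s['position'],s['ft_force'])
for n in ('wrist','scene'):
  c=cam(n)
  for t in ('tile_rosette','tile_meander','tile_rings','batten'):
    for k in spotter.cut_out(t,n)[:2]:
      (a,b,an),p=rect(c,k['pixels'],.040);print(n,t,round(k['score'],2),tob(np.array(a)/1000).round(1),np.round(b,1),round(an,1))
    print([tob(k['point']).round(1) for k in spotter.mark_of(t,n)[:1]])
  m=c[0]
  # seam profile: clay/wood columns along board x at several y, rectified
  xs=np.arange(0,150,1.)
  H=c[1]@np.c_[c[2],c[3]]
  for y in (170,150,80,60,0,-30,-60):
    P=np.array([fromb((x,y),.040)+[1] for x in xs]);uv=(H@P.T);uv=(uv[:2]/uv[2]).T.astype(np.float32)
    v=cv2.remap(m,uv[None,:,0].copy(),uv[None,:,1].copy(),cv2.INTER_LINEAR)[0].astype(int)
    red=(v[:,2]>1.9*v[:,1]);i=np.where(red)[0]; print(y,i.min() if len(i) else None,i.max() if len(i) else None)
```

```text
[0.49987508 0.09626849 0.33500002] [-0.30607394  0.41745914 -0.61457593]
wrist tile_rosette 0.56 [ 87.7 -27.7] [89.7 98.5] 88.2
[array([ 90.5, -34. ])]
wrist tile_meander 0.65 [88.6 60.2] [ 90.1 100.2] 88.2
wrist tile_meander 0.57 [7.6 1.1] [451.  325.1] 88.2
[array([91.1, 59.5])]
wrist tile_rings 0.57 [ 85.2 148.9] [ 91.3 107.4] 88.9
[array([ 90.3, 152.1])]
wrist batten 0.7 [21.2 50.3] [250.1  34.8] 88.2
wrist batten 0.39 [88.5 60.9] [ 89.7 100.4] 88.9
[array([27.4, 48.9])]
170 40 148
150 40 138
80 40 138
60 40 138
0 39 138
-30 39 109
-60 39 128
scene tile_rosette 0.83 [ 92.9 -26.7] [88.4 96.7] 87.6
[array([ 91.5, -26.9])]
scene tile_meander 0.75 [96.1 61.9] [87.1 96.2] 88.5
[array([90.9, 61.2])]
scene tile_rings 0.84 [ 93.1 151.7] [ 88.8 100.5] 88.2
[array([ 92.7, 152.2])]
scene batten 0.9 [29.2 51.3] [250.9  33.9] 88.1
scene batten 0.4 [ 93.7 151.3] [88.7 98.3] 89.0
[array([35.5, 46.3])]
170 None None
150 None None
80 None None
60 None None
0 None None
-30 None None
-60 None None
```

```bash
python3 -c "
from rig import order
print(order.close_job())"
```

```text
the job is handed in; nothing more can be done
None
```

I handed the job in with the three tiles in one closed row tight in the corner and the loose batten snug along the front, about 10 mm off centre (35 mm allowed). Contact forces and a last camera check agreed with this, but the hand-in returned no verdict.

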